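# Index the cutter head to the yellow sector and latch it

### The arm

A 6-joint arm with a two-finger parallel gripper is mounted at the origin on a cart in front of the work surface, level with it; the furniture and walls round the work are solid. World frame = base frame: x ahead of the robot, y to its left, z up, the work surface at z = 0. Lengths are in m, angles in degrees, forces in N, time in s.
With the tool pointing down it reaches from about 0.4 to 0.825 m from the base axis. Payload 7 kg.
Tool frame: the origin (TCP) lies midway between the tips of the shut fingers; the grasp point (between the pads) lies hold_point_z behind it (hold_point_z is the distance from the TCP to the grasp point, in m); z points along the fingers, y is the line along which they close (so a half turn about z gives the same grasp; the last joint's range is limited). The gripper opens to 88 mm and grips with 3 to 60 N. Pads are 19 mm wide; open, the fingers measure 130 mm over their backs; the gripper's body (78 mm by 193 mm) begins 47 mm behind the grasp point.
Start: joints at [-52.076, 20.546, 0.682, 0, -70.136, -16.507], TCP at [0.246, -0.628, 0.227] pointing down, gripper open.
Joint ranges: [-176.03, 176.03], [-82.01, 121.73], [-58.28, 71.71], [-173.87, 95.51], [-174.79, -0.11], [-173.66, 173.66]. Speed limits (degrees/s): [136.94, 136.94, 172.46, 180, 180, 180].

### API

Orientations are given as [roll, pitch, yaw] about the fixed x, y, z axes, in that order (R = Rz(yaw) Ry(pitch) Rx(roll)).
In Python, from plant import * gives the robot as it stands.
- The arm moves only by the tool step_arm, never from a script. Its argument "steps" is a list that holds one entry, the list of rows, each a list of 6 numbers: the shift along the tool's x, y, z scaled (see below), then the turn, a rotation vector about the tool's x, y, z scaled (see below). In form: [[[tx, ty, tz, wx, wy, wz], ...]]. A call has 1 to 20 rows; each row is the pose to reach, as a shift and turn from the pose commanded when the call began, along the tool's axes at that moment; what a row does not reach only later rows make up. The controller multiplies each number of a shift by 100 mm and each number of a turn by 0.5 rad. A row lasts 1/10 s, in which the tool goes at most 50 mm and 8.59 degrees, less where a joint would pass 70% of its speed; a pose out of reach is approached as far as the arm can. A call with a number of a shift or a turn outside -1 to 1 is refused whole. A call with a gripper value outside its range is refused whole. "jaw" is the closure in counts, from 0 (fully open) to 255 (shut), set as the call begins (left out, the last holds). The fingers move at their own pace and stop on an object; the grip force is fixed at half the most. Time passes only in rows, so rows that repeat a pose let the fingers close. It gives the time, the measured TCP pose, the force, the opening and the grip force at its end, in the units of the state.
- get_obs(): the state, without advancing time (a new reading comes with each control period).
- snapshot(name): name is "scene" or "top"; returns (picture, depth): 400x640x3 uint8, red, green, blue; 400x640 float32, m along the optical axis (not along the pixel's ray), 0 where there is no reading.
- calibration(name): a dict with "mtx" (3x3 intrinsics, pixels), "rvec" (rotation vector, rad) and "tvec" (3), from world to camera coordinates, as OpenCV has them. Camera axes: x right, y down, z forward; pixel columns grow to the right and rows downward; lengths in m; the calibration is good to about 2 mm. A picture is of the moment at which its call begins. calibration takes no time and is no camera call.
- close_job(): hands the job in; it is judged then, once.
The state is a dict: "clock": time; "joint_pos": joint angles; "qvel": joint speeds; "tau": joint torques, N m; "tool_pos": TCP position; "orientation": TCP orientation; "force": force on the tool from outside, world axes, zero at the start; "moment": the same for the moment, N m; "opening": finger opening in m; "gripper_force": force on a finger pad.
Only numpy, scipy, OpenCV 4.12 (cv2) and the standard library are available. Lean on these libraries where they do the work, as an engineer would, in place of code of your own. Each camera call takes 0.05 s, during which the arm holds its last target. There are 200 camera calls.

### The job

Index the cutter to its next edge: turn the knurled nut of the indexing head anticlockwise until the yellow sector of its colour ring shows in the little window, then swing the latch with the red ball over onto the wheel. Ease the wheel a little further by the nut until the latch tooth drops fully into its slot with yellow in the window, do not strain the wheel against the tooth, and leave everything else where it lies.

Things in the scene. Friction and masses are not known exactly. Their poses are not given: they have to be found in the camera images.
- index_head: Indexing head: round green casting on a 204 x 120 x 12 mm foot, fixed to the plate, closed by a flat aluminium cowl 136 mm across, its top 50 mm above the plate. Origin on the wheel's axis at plate height; x axis level, away from the latch; y axis level, along the latch's hinge pin; z up
- nut_grip (a point): Middle of the round knurled collet nut (40 mm diameter, standing up through the cowl from 52 to 86 mm, a 10 mm cutter in it ends at 99 mm), on the axis at 72 mm. Pinching and turning it turns the index wheel inside, which drags with about 0.3 Nm, stays where it is left and turns either way without end. The axes are those of index_head
- window (a point): Middle of the window in the cowl, 38 mm from the axis, at 50 mm height: an opening 17 mm square in a black frame, 50 degrees clockwise (from above) of the latch. It shows a small part of the colour ring, which turns with the wheel just under the cowl: eight sectors of 45 degrees, one yellow, the others light and dark grey
- yellow_mark (a point): Middle of the yellow sector, 38 mm from the axis, hidden until under the window. Starts 38 to 100 degrees clockwise (from above) of it. Under the cowl each sector has its slot, 45 degrees apart; the ring was put on by hand, so with the tooth in yellow's slot this mark stands up to 8 degrees either side of the window's middle: that can only be felt
- latch_hinge (a point): Middle of the latch's hinge pin, 94 mm from the axis, 56 mm above the plate, between two cheeks 31 mm wide over all that reach up to 68 mm. The pin is level, along the y axis of index_head
- latch_ball (a point): Centre of the latch's red ball, 25 mm diameter, 40 mm from the hinge pin: pinch it from above with the fingers to either side along the pin, or push it. Latch down: 28 mm from the pin toward the wheel and 29 mm above it. At the start it is thrown back, on the far side of the pin from the wheel
- latch (a joint): Angle of the latch, rad. 0: tooth fully home in a slot. About 0.15: tooth standing on the wheel between slots. 1.9 to 2.1: thrown back, as at the start. It stays thrown back by its weight; let go below about 0.6 it falls slowly onto the wheel, and when the wheel is then turned the tooth drops into the next slot by itself
- tooth (a point): Lower end of the steel tooth under the latch, 8 mm wide, 38 mm from the pin. The slots are 9.6 mm wide, 56 mm from the axis; the tooth drops 6 mm and then locks the wheel but for 0.8 mm either way. More than 12 N on it (about 1 Nm on the nut) damages it: grip the nut no harder than turning it takes (15 to 30 N on smooth pads) and stop when it stops
- caliper: Bystander: steel caliper lying flat, 80 x 200 x 18 mm; origin at its underside
- setting_ring: Bystander: steel ring, 60 mm across, 14 mm high; origin at its underside
- dial_gauge: Bystander: dial gauge lying on its back, 94 x 58 x 22 mm; origin at its underside
- hex_key: Bystander: hexagon key with a red T handle, 102 x 84 x 15 mm; origin at its underside
- insert_box: Bystander: small flat black box with an orange label, 36 x 48 x 19 mm; origin at its underside

How it is judged:
By the outcome, as a careful person would: the job done as asked, in the order asked, and still so for the second after the job is handed in, with the robot touching nothing.
It also fails if it takes over 61 s, if anything falls off the work surface, if the arm or the gripper's body presses on something with over 40 N, if the wrist force passes 120 N, or if a joint passes its speed limit or range.

## Working session

There is one attempt and no reset: what is moved stays moved. The work goes in short steps, Python scripts to look and compute and a tool call to move; the robot and the scene stay as the last step left them, time stands still between calls to the robot, and variables do not carry over. Pictures are saved under pics/ and viewed, at most 10 in all, crops included, and the job is handed in when it is done.

Besides the shell and the picture viewer there is one more tool, called after "Call:" by a JSON object that holds its "api" and its "payload". step_arm: Moves the arm, as the interface text tells. Its arguments: {"type":"object","properties":{"steps":{"type":"array","items":{"type":"array","items":{"type":"array","items":{"type":"number","minimum":-1,"maximum":1}}}},"jaw":{"type":"number"}},"required":["steps"]}

```bash
ls; mkdir -p pics
python3 - <<'E'
from plant import *
import cv2,numpy as np
print(get_obs())
for n in("scene","top"):
    p,d=snapshot(n); cv2.imwrite(f"pics/{n}0.png",p[:,:,::-1]); np.save(f"{n}0_d.npy",d); np.save(f"{n}0.npy",p)
    c=calibration(n); R=cv2.Rodrigues(np.array(c["rvec"],float))[0]; print(n,c["mtx"],"cam pos",-R.T@np.array(c["tvec"]).ravel()); print(R)
E
```

```text
pics
{'clock': 0.0, 'joint_pos': array([-5.20769175e+01,  2.05903833e+01,  6.32504355e-01, -2.12290150e-02,
       -7.01346992e+01, -1.65073234e+01]), 'qvel': array([-0.0669169 ,  0.14037436, -0.07129261, -0.02288721,  0.07072074,
       -0.0039053 ]), 'tau': array([-7.79694947e-04, -5.82713628e+01,  2.93061000e+01,  6.99689358e+00,
        6.90556102e-03, -1.58776083e-04]), 'tool_pos': array([ 0.24626658, -0.62793755,  0.22562142]), 'orientation': array([ 1.79905567e+02, -7.17366733e-03, -1.58591465e+02]), 'force': array([-0.98811904, -0.46331681,  0.03694177]), 'moment': array([-0.01638084,  0.00251517, -0.02404943]), 'gripper_force': 0.0, 'opening': 0.08758160204337183}
scene [[481.7065187    0.         315.64431521]
 [  0.         481.7065187  205.01657687]
 [  0.           0.           1.        ]] cam pos [-0.33462056  0.59497245  1.04533692]
[[-0.6175069  -0.78644866 -0.01355438]
 [-0.54262675  0.43841042 -0.71648622]
 [ 0.56942201 -0.43508022 -0.69746955]]
top [[366.09645613   0.         320.54772194]
 [  0.         366.09645613 205.61554739]
 [  0.           0.           1.        ]] cam pos [0.37282683 0.01941282 1.01174369]
[[-0.00555871 -0.99997106 -0.00519444]
 [-0.99513212  0.00604277 -0.09836438]
 [ 0.09839292  0.00462237 -0.99513691]]
```

View pics/top0.png

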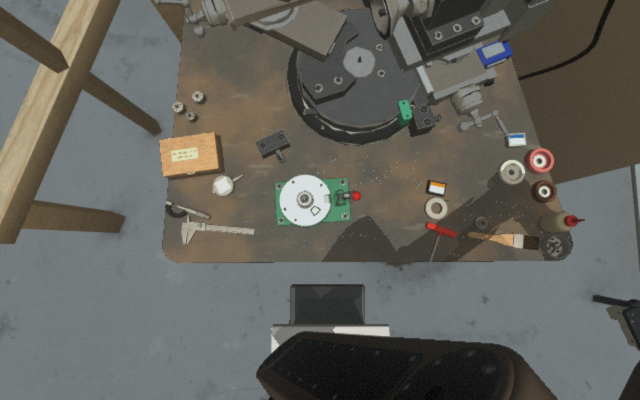

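View pics/scene0.png

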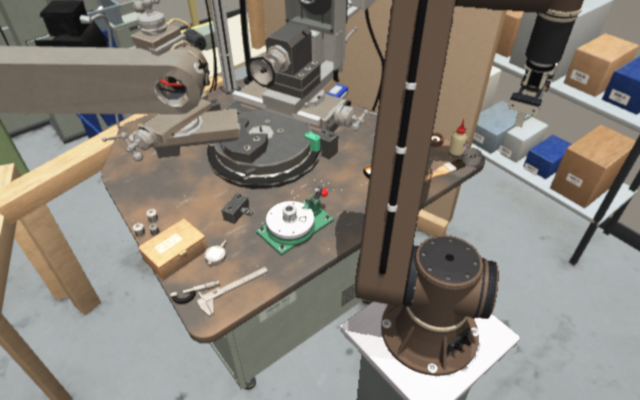

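Run:
```python
import plant; print([n for n in dir(plant) if n[0]!='_'])
try: print(plant.hold_point_z)
except Exception as e: print(e)
```

```text
['PlanningError', 'calibration', 'close_job', 'get_obs', 'hold_point_z', 'snapshot']
0.0188
```

The top view shows the cowl centred near (305,200), the ball at (357,196) to the right (the -y side), and the window at about (315,210). The scene view shows the head at about (290,222) and the ball at (325,193). The arm is clear of both.

```bash
cat > h.py <<'E'
import cv2,numpy as np
from plant import *
def cam(n):
    c=calibration(n); return np.array(c["mtx"],float),cv2.Rodrigues(np.array(c["rvec"],float))[0],np.array(c["tvec"],float).ravel()
def ray(n,uv):
    K,R,t=cam(n); d=R.T@np.linalg.solve(K,[uv[0],uv[1],1.]); return -R.T@t,d
def onz(n,uv,z):
    o,d=ray(n,uv); return o+d*(z-o[2])/d[2]
def proj(n,P):
    K,R,t=cam(n); p=K@(R@np.asarray(P,float)+t); return p[:2]/p[2]
def tri(a,b):
    (o1,d1),(o2,d2)=a,b
    s=np.linalg.lstsq(np.c_[d1,-d2],o2-o1,rcond=None)[0]; p,q=o1+s[0]*d1,o2+s[1]*d2
    return (p+q)/2,np.linalg.norm(p-q)
def red(p,box):
    x0,y0,x1,y1=box; h=p[y0:y1,x0:x1].astype(int)
    m=(h[...,0]>110)&(h[...,1]<70)&(h[...,2]<70); m=np.uint8(m)
    n,_,s,c=cv2.connectedComponentsWithStats(m); i=1+np.argmax(s[1:,4]); return c[i]+[x0,y0],s[i]
E
python3 - <<'E'
from h import *
T=np.load("top0.npy");S=np.load("scene0.npy")
bt,st=red(T,(340,180,375,212)); bs,ss=red(S,(310,180,340,205)); print(bt,st,bs,ss)
print("ball",tri(ray("top",bt),ray("scene",bs)))
# cowl: bright low-sat
for n,I,(x0,y0,x1,y1) in(("top",T,(265,165,350,235)),("scene",S,(250,185,335,255))):
    h=cv2.cvtColor(I[y0:y1,x0:x1],cv2.COLOR_RGB2HSV); m=np.uint8((h[...,2]>140)&(h[...,1]<60))
    m=cv2.morphologyEx(m,cv2.MORPH_OPEN,np.ones((3,3)))
    cs,_=cv2.findContours(m,cv2.RETR_EXTERNAL,cv2.CHAIN_APPROX_NONE); c=max(cs,key=cv2.contourArea)
    c=cv2.convexHull(c).reshape(-1,2)+[x0,y0]
    w=np.array([onz(n,u,.05)[:2] for u in c],np.float32); print(n,"cowl",cv2.fitEllipse(w),cv2.minEnclosingCircle(w))
    g=np.uint8((h[...,0]>55)&(h[...,0]<90)&(h[...,1]>90))
    g=np.argwhere(g)[:,::-1]+[x0,y0]; w=np.array([onz(n,u,.012)[:2] for u in g],np.float32); print("foot",cv2.minAreaRect(w))
c=np.vstack([cv2.resize(T[165:235,260:375],None,fx=6.5,fy=6.5,interpolation=2)[:,:,::-1]]); cv2.imwrite("pics/c0.png",c)
E
```

```text
[356.16129032 195.64516129] [13 11  8 10 62] [323.68421053 192.55263158] [11  9  7  8 38]
ball (array([ 0.49227095, -0.06867608,  0.06513176]), np.float64(0.0010234949806475775))
top cowl ((0.483982652425766, 0.06586539000272751), (0.13662385940551758, 0.13798633217811584), 143.64767456054688) ((0.48463162779808044, 0.06688077747821808), 0.07035619020462036)
foot ((0.48426374793052673, 0.04721575602889061), (0.11714595556259155, 0.20110833644866943), 3.481295108795166)
scene cowl ((0.5073556900024414, 0.052031949162483215), (0.1433355063199997, 0.2134673148393631), 59.406002044677734) ((0.5044742822647095, 0.045748088508844376), 0.1042914092540741)
foot ((0.4783484935760498, 0.04132426530122757), (0.12233448028564453, 0.21948520839214325), 2.256065607070923)
```

View pics/c0.png

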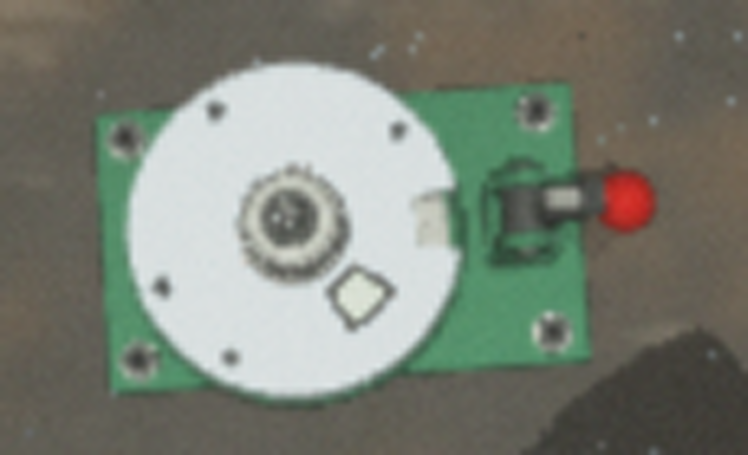

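The crop shows the nut at about (290,217) and the window at (360,296), showing light grey. The thrown-back latch points to the right, with its ball at (628,201). The cowl diameter of 137 mm and the ball at r = 135 mm, z = 65 mm agree with the given sizes. Next I plan the approach to above the nut.

```bash
cat >> h.py <<'E'
def plan(goals,start=None):
    """goals [(x,y,z,yaw)]: rows in tool units, tool pointing straight down; each goal a separate call"""
    o=get_obs(); s=start or (*o["tool_pos"],o["orientation"][2])
    for g in goals:
        a=np.radians(s[3]); d=np.array(g[:3])-s[:3]
        c,n=np.cos(a),np.sin(a)
        w=(g[3]-s[3]+180)%360-180
        v=np.array([d@[c,n,0],d@[n,-c,0],-d[2]])/.1
        print(np.round(v,3),"wz",round(-np.radians(w)/.5,3)); s=g
E
python3 - <<'E'
from h import *
for z in(.05,.086,.099): print(z,onz("top",(304.6,198.4),z))
A=np.array([.2463,-.6279,.2256,-158.6]);B=np.array([.484,.066,.13,-60])
plan([tuple(A+(B-A)*k/6) for k in range(1,7)])
E
```

```text
0.05 [0.48735653 0.0659648  0.05      ]
0.086 [0.48306946 0.06422227 0.086     ]
0.099 [0.48152135 0.06359302 0.099     ]
[-0.792  0.933  0.16 ] wz -0.573
[-1.022  0.67   0.159] wz -0.574
[-1.17   0.354  0.159] wz -0.574
[-1.222  0.008  0.159] wz -0.574
[-1.175 -0.338  0.159] wz -0.574
[-1.031 -0.656  0.159] wz -0.574
```

Run:
```python
from h import *
A=np.array([.2463,-.6279,.2256,-158.6]);B=np.array([.4835,.065,.13,-60])
plan([tuple(A+(B-A)*k/8) for k in range(1,9)])
```

```text
[-0.593  0.699  0.121] wz -0.43
[-0.727  0.556  0.12 ] wz -0.43
[-0.829  0.388  0.119] wz -0.43
[-0.893  0.202  0.119] wz -0.43
[-0.915  0.006  0.12 ] wz -0.43
[-0.896 -0.189  0.119] wz -0.43
[-0.835 -0.376  0.119] wz -0.43
[-0.735 -0.545  0.12 ] wz -0.43
```

Call:
{"api": "step_arm", "payload": {"steps": [[[-0.3,0.35,0.06,0,0,-0.21],[-0.59,0.7,0.12,0,0,-0.43],[-0.59,0.7,0.12,0,0,-0.43]]], "jaw": 0}}

```text
clock: 0.4
tool_pos: [0.2763, -0.5372, 0.2136]
orientation: [179.9, 0.1, -145.9]
force: [0.1, -0.9, -0.3]
opening: 0.0877
gripper_force: 0.0
```

Call:
{"api": "step_arm", "payload": {"steps": [[[-0.36,0.28,0.06,0,0,-0.21],[-0.73,0.56,0.12,0,0,-0.43],[-0.73,0.56,0.12,0,0,-0.43]]]}}

```text
clock: 0.7
tool_pos: [0.3059, -0.4505, 0.2019]
orientation: [179.9, 0.1, -133.6]
force: [-0.3, -0.3, 0.8]
opening: 0.0874
gripper_force: 0.0
```

Call:
{"api": "step_arm", "payload": {"steps": [[[-0.41,0.19,0.06,0,0,-0.21],[-0.83,0.39,0.12,0,0,-0.43],[-0.83,0.39,0.12,0,0,-0.43]]]}}

```text
clock: 1.0
tool_pos: [0.3356, -0.3642, 0.1901]
orientation: [180.0, 0.1, -121.3]
force: [0.3, -0.9, 0.6]
opening: 0.0875
gripper_force: 0.0
```

Call:
{"api": "step_arm", "payload": {"steps": [[[-0.45,0.1,0.06,0,0,-0.21],[-0.89,0.2,0.12,0,0,-0.43],[-0.89,0.2,0.12,0,0,-0.43]]]}}

```text
clock: 1.3
tool_pos: [0.3655, -0.2784, 0.1782]
orientation: [180.0, 0.0, -108.9]
force: [0.4, 0.5, -0.6]
opening: 0.087
gripper_force: 0.0
```

Call:
{"api": "step_arm", "payload": {"steps": [[[-0.46,0,0.06,0,0,-0.21],[-0.91,0,0.12,0,0,-0.43],[-0.91,0,0.12,0,0,-0.43]]]}}

```text
clock: 1.6
tool_pos: [0.396, -0.1929, 0.1663]
orientation: [-180.0, 0.0, -96.6]
force: [-0.3, -0.6, 0.4]
opening: 0.0876
gripper_force: 0.0
```

Call:
{"api": "step_arm", "payload": {"steps": [[[-0.45,-0.1,0.06,0,0,-0.21],[-0.9,-0.19,0.12,0,0,-0.43],[-0.9,-0.19,0.12,0,0,-0.43]]]}}

```text
clock: 1.9
tool_pos: [0.4262, -0.1059, 0.1544]
orientation: [-180.0, -0.0, -84.3]
force: [0.4, -1.2, -0.2]
opening: 0.0878
gripper_force: 0.0
```

Call:
{"api": "step_arm", "payload": {"steps": [[[-0.42,-0.19,0.06,0,0,-0.21],[-0.83,-0.38,0.12,0,0,-0.43],[-0.83,-0.38,0.12,0,0,-0.43],[-0.83,-0.38,0.12,0,0,-0.43]]]}}

```text
clock: 2.3
tool_pos: [0.4549, -0.0225, 0.1423]
orientation: [179.9, -0.0, -72.4]
force: [-0.4, 1.0, -0.2]
opening: 0.0875
gripper_force: 0.0
```

Run:
```python
from h import *
plan([(.4835,.065,.13,-60),(.4835,.065,.056,-60)])
```

```text
[-0.747 -0.538  0.123] wz -0.432
[0.   0.   0.74] wz -0.0
```

Call:
{"api": "step_arm", "payload": {"steps": [[[-0.37,-0.27,0.06,0,0,-0.21],[-0.75,-0.54,0.12,0,0,-0.43],[-0.75,-0.54,0.12,0,0,-0.43],[-0.75,-0.54,0.12,0,0,-0.43]]]}}

```text
clock: 2.7
tool_pos: [0.4833, 0.0647, 0.1303]
orientation: [179.9, 0.0, -60.1]
force: [-0.2, -0.3, -0.3]
opening: 0.0877
gripper_force: 0.0
```

Run:
```python
from h import *
out=[]
for n,s in(("top",4),("scene",4)):
    p,d=snapshot(n); np.save(n+"1.npy",p)
    u=proj(n,(.484,.04,.06)); x,y=(int(v) for v in u); print(n,u); c=p[y-50:y+50,x-50:x+50]; out.append(cv2.resize(c,None,fx=s,fy=s,interpolation=2))
cv2.imwrite("pics/c1.png",np.hstack(out)[:,:,::-1])
print(get_obs()["tool_pos"],get_obs()["orientation"])
```

```text
top [314.33468275 199.16212705]
scene [296.4115367  211.39489439]
[0.48301589 0.06398432 0.13056206] [ 1.79969011e+02  3.17056675e-03 -6.02004053e+01]
```

View pics/c1.png

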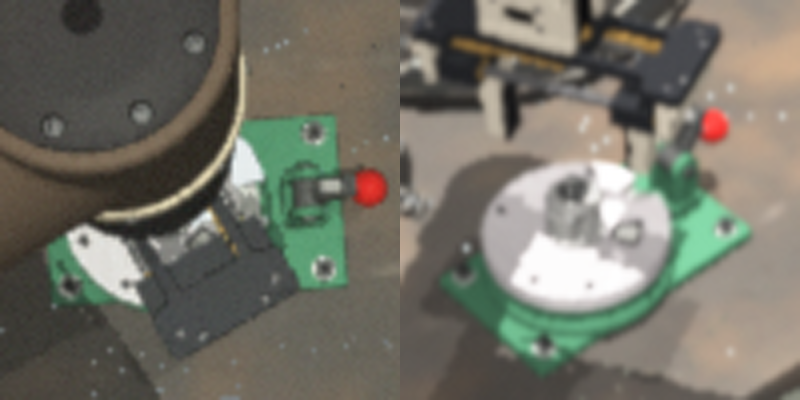

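The right (scene) half shows the window clearly at crop (630,232) beside the nut at (575,205), with the gripper above. In the top view the gripper hides the nut, so I will watch the window with the scene camera. I descend and grip.

Call:
{"api": "step_arm", "payload": {"steps": [[[0,0,0.4,0,0,0],[0,0,0.65,0,0,0],[0,0,0.74,0,0,0],[0,0,0.74,0,0,0]]]}}

```text
clock: 3.2
tool_pos: [0.4826, 0.064, 0.0559]
orientation: [179.9, -0.0, -60.1]
force: [0.3, -0.3, -0.1]
opening: 0.0876
gripper_force: 0.0
```

Call:
{"api": "step_arm", "payload": {"steps": [[[0,0,0,0,0,0],[0,0,0,0,0,0],[0,0,0,0,0,0],[0,0,0,0,0,0],[0,0,0,0,0,0],[0,0,0,0,0,0],[0,0,0,0,0,0]]], "jaw": 255}}

```text
clock: 3.9
tool_pos: [0.4848, 0.0664, 0.0569]
orientation: [-179.8, -0.0, -60.0]
force: [3.6, 2.0, -1.3]
opening: 0.0394
gripper_force: 30.0
```

```bash
cat >> h.py <<'E'
C=np.array([.4835,.065]); LA=-86.5
def window(n="scene"):
    """colours in the window and yellow share; pixels of the 17 mm opening"""
    p,_=snapshot(n); a=np.radians(LA-50); e=np.array([np.cos(a),np.sin(a)]); f=np.array([-e[1],e[0]])
    g=np.linspace(-.0065,.0065,9); rows=[]
    for t in g:   # t along the ring, ccw positive
        pts=[proj(n,(*(C+e*(.038+r)+f*t),.048)) for r in (-.004,0,.004)]
        rows.append(np.mean([cv2.getRectSubPix(p,(1,1),tuple(map(float,u)))[0,0] for u in pts],axis=0))
    print("cw->ccw:",*[tuple(r.astype(int)) for r in rows])
    return p
def st():
    o=get_obs(); print(round(o["clock"],2),o["tool_pos"].round(4),o["orientation"].round(1),"F",o["force"].round(1),"M",o["moment"].round(2),"open",round(o["opening"],4),"grip",round(o["gripper_force"],1))
E
python3 -c "
from h import *
st();window()"
```

```text
3.9 [0.4848 0.0664 0.0569] [-179.8   -0.   -60. ] F [ 3.6  2.  -1.3] M [ 0.51 -0.86 -0.04] open 0.0394 grip 30.0
cw->ccw: (np.int64(153), np.int64(150), np.int64(148)) (np.int64(147), np.int64(144), np.int64(141)) (np.int64(147), np.int64(144), np.int64(140)) (np.int64(147), np.int64(146), np.int64(141)) (np.int64(152), np.int64(150), np.int64(145)) (np.int64(157), np.int64(155), np.int64(149)) (np.int64(158), np.int64(156), np.int64(150)) (np.int64(157), np.int64(155), np.int64(149)) (np.int64(155), np.int64(153), np.int64(147))
```

Call:
{"api": "step_arm", "payload": {"steps": [[[0,-0.03,0,0,0,-0.15],[0,-0.03,0,0,0,-0.35],[0,-0.03,0,0,0,-0.55],[0,-0.03,0,0,0,-0.75],[0,-0.03,0,0,0,-0.9],[0,-0.03,0,0,0,-0.9]]]}}

```text
clock: 4.55
tool_pos: [0.4843, 0.0659, 0.0568]
orientation: [179.8, 0.1, -34.1]
force: [-6.4, -1.7, 11.1]
opening: 0.0396
gripper_force: 30.0
```

```bash
sed -i 's/^C=.*; LA/C=np.array([.4845,.066]); LA/' h.py; python3 -c "
from h import *
st();p=window();np.save('scene2.npy',p)
u=proj('scene',(*C,.05));x,y=map(int,u);cv2.imwrite('pics/c2.png',cv2.resize(p[y-35:y+35,x-40:x+60],None,fx=7,fy=7,interpolation=2)[:,:,::-1])"
```

```text
4.55 [0.4843 0.0659 0.0568] [ 1.798e+02  1.000e-01 -3.410e+01] F [-6.4 -1.7 11.1] M [-0.49  2.28  0.26] open 0.0396 grip 30.0
cw->ccw: (np.int64(114), np.int64(113), np.int64(116)) (np.int64(101), np.int64(102), np.int64(106)) (np.int64(92), np.int64(95), np.int64(99)) (np.int64(88), np.int64(94), np.int64(98)) (np.int64(96), np.int64(101), np.int64(104)) (np.int64(105), np.int64(110), np.int64(112)) (np.int64(117), np.int64(120), np.int64(120)) (np.int64(129), np.int64(131), np.int64(129)) (np.int64(140), np.int64(139), np.int64(136))
```

View pics/c2.png

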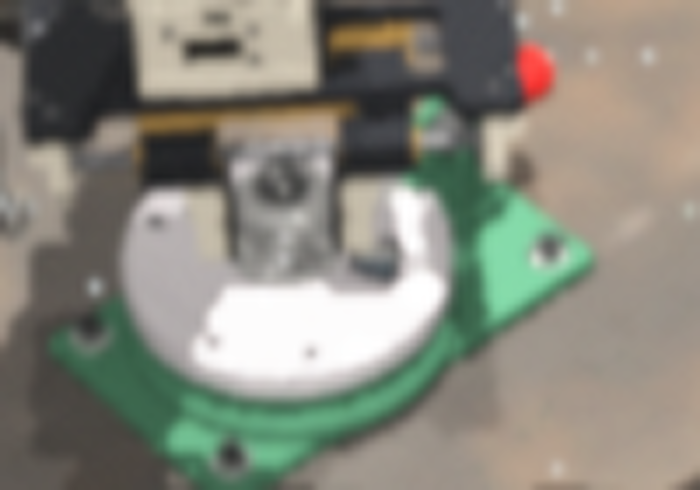

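The window, at crop (375,262), now shows dark grey and no yellow, with part of it behind a finger. The ring turned with the nut, so I continue.

Call:
{"api": "step_arm", "payload": {"steps": [[[0,0,0,0,0,-0.2],[0,0,0,0,0,-0.4],[0,0,0,0,0,-0.55],[0,0,0,0,0,-0.55]]]}}

```text
clock: 5.0
tool_pos: [0.4841, 0.0655, 0.0568]
orientation: [179.8, 0.1, -18.4]
force: [-6.2, -4.0, 11.9]
opening: 0.0393
gripper_force: 30.0
```

```bash
cat >> h.py <<'E'
def yel(n="scene",save=None):
    p,_=snapshot(n); a=np.radians(LA-50); w=proj(n,(*(C+.038*np.array([np.cos(a),np.sin(a)])),.05)); x,y=(int(round(v)) for v in w)
    b=p[y-7:y+8,x-9:x+10]; h=cv2.cvtColor(b,cv2.COLOR_RGB2HSV); m=(h[...,0]>18)&(h[...,0]<36)&(h[...,1]>90)&(h[...,2]>70)
    print("win px",w.round(1),"yellow px",m.sum(),"centroid",(np.argwhere(m).mean(0)[::-1]+[x-9,y-7]).round(1) if m.any() else None, "medV",np.median(b[5:10,6:13],axis=(0,1)))
    if save:
        cv2.imwrite(save,cv2.resize(p[y-25:y+25,x-40:x+40],None,fx=8,fy=8,interpolation=2)[:,:,::-1])
E
python3 -c "
from h import *
st();yel(save='pics/c3.png')"
```

```text
5.0 [0.4841 0.0655 0.0568] [ 1.798e+02  1.000e-01 -1.840e+01] F [-6.2 -4.  11.9] M [-1.17  2.36  0.28] open 0.0393 grip 30.0
win px [302.2 219. ] yellow px 0 centroid None medV [ 99. 101. 104.]
```

Call:
{"api": "step_arm", "payload": {"steps": [[[0,0,0,0,0,-0.2],[0,0,0,0,0,-0.4],[0,0,0,0,0,-0.45],[0,0,0,0,0,-0.45]]]}}

```text
clock: 5.45
tool_pos: [0.484, 0.0652, 0.0568]
orientation: [179.8, 0.2, -5.6]
force: [-5.8, -6.5, 12.0]
opening: 0.0398
gripper_force: 30.0
```

```bash
python3 -c "
from h import *
st();yel(save='pics/c4.png')"
```

```text
5.45 [0.484  0.0652 0.0568] [179.8   0.2  -5.6] F [-5.8 -6.5 12. ] M [-1.81  2.22 -0.  ] open 0.0398 grip 30.0
win px [302.2 219. ] yellow px 0 centroid None medV [124. 131. 137.]
```

View pics/c4.png

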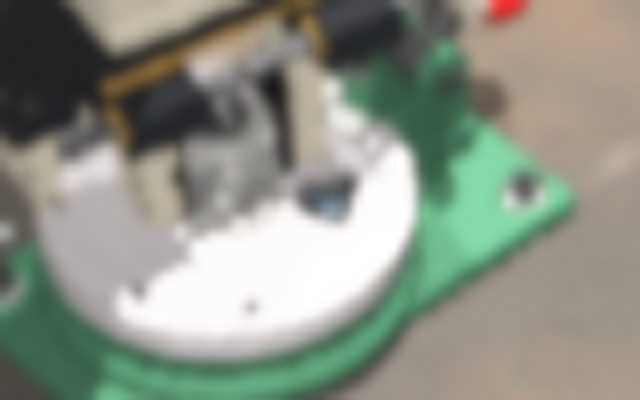

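The window, at crop (328,198) and in line with my projection, is still dark grey. I turn a little more.

Call:
{"api": "step_arm", "payload": {"steps": [[[0,0,0,0,0,-0.2],[0,0,0,0,0,-0.4],[0,0,0,0,0,-0.4],[0,0,0,0,0,-0.4]]]}}

```text
clock: 5.9
tool_pos: [0.484, 0.0649, 0.0568]
orientation: [179.8, 0.2, 5.9]
force: [-6.0, -8.2, 11.8]
opening: 0.0395
gripper_force: 30.0
```

```bash
python3 -c "
from h import *
st();yel(save='pics/c5.png')"
```

```text
5.9 [0.484  0.0649 0.0568] [179.8   0.2   5.9] F [-6.  -8.2 11.8] M [-2.53  1.94  0.31] open 0.0395 grip 30.0
win px [302.2 219. ] yellow px 5 centroid [302.4 219.8] medV [214. 198. 149.]
```

View pics/c5.png

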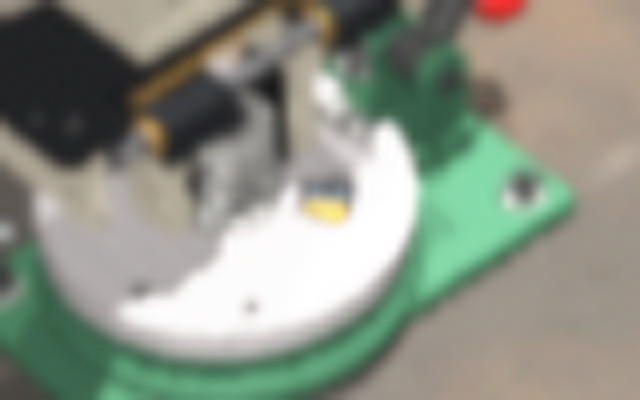

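Yellow now fills the lower (clockwise) half of the window, with the boundary near crop (328,200). The mark is therefore about 22° short of the window's middle. I ease on by about 8°, then release and rise.

Call:
{"api": "step_arm", "payload": {"steps": [[[0,0,0,0,0,-0.15],[0,0,0,0,0,-0.3],[0,0,0,0,0,-0.3],[0,0,0,0,0,-0.3]]]}}

```text
clock: 6.35
tool_pos: [0.484, 0.0647, 0.0568]
orientation: [179.9, 0.3, 14.5]
force: [-4.4, -10.0, 10.6]
opening: 0.0395
gripper_force: 30.0
```

Call:
{"api": "step_arm", "payload": {"steps": [[[0,0,0,0,0,0],[0,0,0,0,0,0],[0,0,0,0,0,0],[0,0,0,0,0,0],[0,0,-0.3,0,0,0],[0,0,-0.75,0,0,0],[0,0,-0.75,0,0,0]]], "jaw": 0}}

```text
clock: 7.05
tool_pos: [0.4893, 0.0685, 0.1368]
orientation: [-179.9, -0.5, 14.5]
force: [0.8, 0.7, -0.2]
opening: 0.0864
gripper_force: 0.0
```

```bash
python3 -c "
from h import *
st();yel(save='pics/c6.png')
p,_=snapshot('scene');s=red(p,(310,180,340,205));q,_=snapshot('top');t=red(q,(340,180,375,212));print(s,t)
B,e=tri(ray('top',t[0]),ray('scene',s[0]));print('ball',B,e,B[:2]-C,np.hypot(*(B[:2]-C)))
plan([(B[0],B[1],.13,-86.5)])
"
```

```text
7.05 [0.4893 0.0685 0.1368] [-179.9   -0.5   14.5] F [ 0.8  0.7 -0.2] M [-0.06 -0.02 -0.  ] open 0.0864 grip 0.0
win px [302.2 219. ] yellow px 14 centroid [302.1 218.9] medV [248. 233. 155.]
(array([324.28571429, 193.78571429]), array([12, 12,  5,  4, 14], dtype=int32)) (array([356.01587302, 195.49206349]), array([12, 11,  9, 10, 63], dtype=int32))
ball [ 0.49267594 -0.06978082  0.05916398] 0.001356196306654045 [ 0.00817594 -0.13578082] 0.13602675374496637
[-0.275  1.343  0.015] wz 3.524
```

View pics/c6.png

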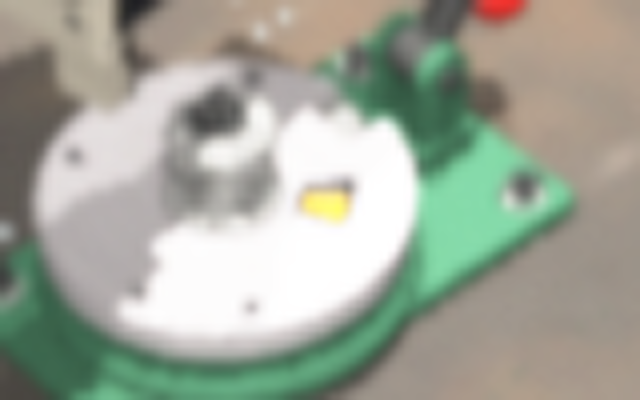

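Yellow now fills nearly the whole window, crop (302–350, 188–220). A dark sliver remains at its upper, anticlockwise corner, so the mark is about 14° short. Now the latch.

```bash
sed -i 's/^C=.*; LA/C=np.array([.484,.065]); LA/' h.py; python3 -c "
from h import *
A=np.array([.4893,.0685,.1368,14.5]);B=np.array([.4923,-.0687,.125,-86.5])
plan([tuple(A+(B-A)*k/4) for k in range(1,5)],tuple(A))
"
```

```text
[-0.079  0.334  0.03 ] wz 0.881
[0.071 0.336 0.029] wz 0.881
[0.208 0.273 0.03 ] wz 0.881
[0.304 0.158 0.03 ] wz 0.881
```

Call:
{"api": "step_arm", "payload": {"steps": [[[-0.03,0.11,0.01,0,0,0.29],[-0.05,0.22,0.02,0,0,0.58],[-0.08,0.33,0.03,0,0,0.88],[-0.08,0.33,0.03,0,0,0.88]]]}}

```text
clock: 7.6
tool_pos: [0.4853, 0.0319, 0.1271]
orientation: [179.9, 0.1, -11.0]
force: [-0.2, 0.6, -0.5]
opening: 0.0874
gripper_force: 0.0
```

Call:
{"api": "step_arm", "payload": {"steps": [[[0.02,0.11,0.01,0,0,0.29],[0.05,0.22,0.02,0,0,0.58],[0.07,0.34,0.03,0,0,0.88],[0.07,0.34,0.03,0,0,0.88]]]}}

```text
clock: 8.0
tool_pos: [0.4862, -0.0024, 0.1245]
orientation: [179.9, 0.1, -36.0]
force: [0.3, 0.4, -0.2]
opening: 0.0878
gripper_force: 0.0
```

Call:
{"api": "step_arm", "payload": {"steps": [[[0.07,0.09,0.01,0,0,0.29],[0.14,0.18,0.02,0,0,0.58],[0.21,0.27,0.03,0,0,0.88],[0.21,0.27,0.03,0,0,0.88]]]}}

```text
clock: 8.4
tool_pos: [0.4877, -0.0362, 0.1219]
orientation: [179.9, 0.0, -61.1]
force: [-0.3, 0.0, -0.0]
opening: 0.0878
gripper_force: 0.0
```

Call:
{"api": "step_arm", "payload": {"steps": [[[0.1,0.05,0.01,0,0,0.29],[0.2,0.1,0.02,0,0,0.58],[0.3,0.16,0.03,0,0,0.88],[0.3,0.16,0.03,0,0,0.88],[0.3,0.16,0.03,0,0,0.88]]]}}

```text
clock: 8.9
tool_pos: [0.4886, -0.0694, 0.1194]
orientation: [180.0, -0.0, -86.0]
force: [0.4, -0.2, -0.1]
opening: 0.0879
gripper_force: 0.0
```

```bash
python3 -c "
from h import *
st();p,_=snapshot('scene');s=red(p,(305,175,345,210));print(s)
plan([(.4923,-.0687,.0495,-86.5)])
print(proj('scene',(.4923,-.0687,.065)),proj('top',(.4923,-.0687,.065)))
q,_=snapshot('top')
o=[cv2.resize(i[int(v)-40:int(v)+40,int(u)-50:int(u)+50],None,fx=4,fy=4,interpolation=2) for i,(u,v) in((p,proj('scene',(.4923,-.0687,.065))),(q,proj('top',(.4923,-.0687,.065))))]
cv2.imwrite('pics/c7.png',np.hstack(o)[:,:,::-1])
"
```

```text
8.9 [ 0.4886 -0.0694  0.1194] [180.  -0. -86.] F [ 0.4 -0.2 -0.1] M [ 0.03  0.13 -0.01] open 0.0879 grip 0.0
(array([323.7027027 , 192.86486486]), array([16, 14,  6,  8, 37], dtype=int32))
[-0.004 -0.037  0.699] wz 0.017
[323.8552439  192.57745977] [356.01133533 195.51822444]
```

Call:
{"api": "step_arm", "payload": {"steps": [[[0,-0.04,0.35,0,0,0],[0,-0.04,0.65,0,0,0],[0,-0.04,0.7,0,0,0],[0,-0.04,0.7,0,0,0]]]}}

```text
clock: 9.4
tool_pos: [0.4921, -0.0695, 0.0492]
orientation: [179.9, -0.0, -86.2]
force: [0.1, -0.5, 1.2]
opening: 0.0873
gripper_force: 0.0
```

Call:
{"api": "step_arm", "payload": {"steps": [[[0,0,0,0,0,0],[0,0,0,0,0,0],[0,0,0,0,0,0],[0,0,0,0,0,0],[0,0,0,0,0,0],[0,0,0,0,0,0],[0,0,0,0,0,0],[0,0,0,0,0,0]]], "jaw": 255}}

```text
clock: 10.2
tool_pos: [0.4925, -0.0697, 0.0496]
orientation: [180.0, -0.0, -86.4]
force: [0.1, -0.9, -0.6]
opening: 0.0292
gripper_force: 0.0
```

```bash
python3 -c "
from h import *
st()"
```

```text
10.2 [ 0.4925 -0.0697  0.0496] [180.   -0.  -86.4] F [ 0.1 -0.9 -0.6] M [-0.04  0.1   0.04] open 0.0292 grip 0.0
```

Call:
{"api": "step_arm", "payload": {"steps": [[[0,0,0,0,0,0],[0,0,0,0,0,0],[0,0,0,0,0,0]]]}}

```text
clock: 10.5
tool_pos: [0.4939, -0.0695, 0.0499]
orientation: [-179.9, 0.0, -86.4]
force: [6.0, -2.0, -1.9]
opening: 0.023
gripper_force: 30.0
```

Call:
{"api": "step_arm", "payload": {"steps": [[[-0.02,-0.05,0,0,0,0],[-0.04,-0.1,0,0,0,0],[-0.07,-0.15,0,0,0,0],[-0.04,0,-0.1,0,0,0]]]}}

```text
clock: 10.9
tool_pos: [0.4931, -0.0665, 0.0588]
orientation: [-180.0, -0.1, -86.4]
force: [26.8, 15.2, -14.6]
opening: 0.023
gripper_force: 30.0
```

I mistyped the first rows there: the second numbers belonged in the z column. The last row is the intended pose. I hold still and check before going on.

Call:
{"api": "step_arm", "payload": {"steps": [[[0,0,0,0,0,0],[0,0,0,0,0,0]]]}}

```text
clock: 11.1
tool_pos: [0.4938, -0.066, 0.0606]
orientation: [-179.8, -0.0, -86.4]
force: [5.1, -6.1, 2.0]
opening: 0.0232
gripper_force: 30.0
```

```bash
python3 -c "
from h import *
st();p,_=snapshot('scene');s=red(p,(295,165,345,210));q,_=snapshot('top');t=red(q,(335,175,375,212));print(s,t)
u=proj('scene',(.4923,-.06,.065));x,y=map(int,u);v=proj('top',(.4923,-.03,.065));a,b=map(int,v)
cv2.imwrite('pics/c8.png',np.hstack([cv2.resize(i,None,fx=5,fy=5,interpolation=2) for i in(p[y-35:y+35,x-40:x+40],q[b-35:b+35,a-40:a+40])])[:,:,::-1])"
```

```text
11.1 [ 0.4938 -0.066   0.0606] [-179.8   -0.   -86.4] F [ 5.1 -6.1  2. ] M [-2.05 -2.09 -0.19] open 0.0232 grip 30.0Traceback (most recent call last):
  File "<string>", line 3, in <module>
    st();p,_=snapshot('scene');s=red(p,(295,165,345,210));q,_=snapshot('top');t=red(q,(335,175,375,212));print(s,t)
                                                                                ~~~^^^^^^^^^^^^^^^^^^^^^
  File "h.py", line 18, in red
    n,_,s,c=cv2.connectedComponentsWithStats(m); i=1+np.argmax(s[1:,4]); return c[i]+[x0,y0],s[i]
                                                     ~~~~~~~~~^^^^^^^^^
    return _wrapfunc(a, 'argmax', axis=axis, out=out, **kwds)
    return bound(*args, **kwds)
ValueError: attempt to get argmax of an empty sequence
```

Call:
{"api": "step_arm", "payload": {"steps": [[[-0.03,-0.02,-0.04,0,0,0],[-0.06,-0.02,-0.08,0,0,0],[-0.1,-0.02,-0.12,0,0,0],[-0.15,-0.02,-0.15,0,0,0],[-0.2,-0.02,-0.17,0,0,0],[-0.24,-0.02,-0.19,0,0,0],[-0.24,-0.02,-0.19,0,0,0]]]}}

```text
clock: 11.9
tool_pos: [0.4923, -0.0416, 0.0787]
orientation: [179.9, -0.0, -86.4]
force: [0.9, -3.5, 1.8]
opening: 0.0233
gripper_force: 30.0
```

```bash
python3 -c "
from h import *
st();p,_=snapshot('scene');q,_=snapshot('top')
u=proj('scene',(.4923,-.04,.085));x,y=map(int,u);v=proj('top',(.4923,-.03,.065));a,b=map(int,v)
cv2.imwrite('pics/c8.png',np.hstack([cv2.resize(i,None,fx=5,fy=5,interpolation=2) for i in(p[y-35:y+35,x-40:x+40],q[b-35:b+35,a-40:a+40])])[:,:,::-1])"
```

```text
11.9 [ 0.4923 -0.0416  0.0787] [179.9  -0.  -86.4] F [ 0.9 -3.5  1.8] M [-1.25 -0.02  0.01] open 0.0233 grip 30.0
```

View pics/c8.png

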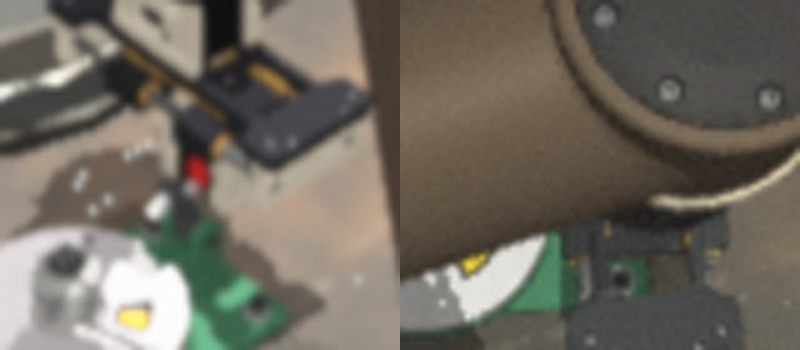

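The left view shows the red ball at crop (197,172), held between the fingers above the hinge, and the window yellow. I carry it over to the wheel side.

Call:
{"api": "step_arm", "payload": {"steps": [[[-0.05,0,-0.01,0,0,0],[-0.1,0,-0.015,0,0,0],[-0.15,0,-0.01,0,0,0],[-0.2,0,0,0,0,0],[-0.24,0,0.01,0,0,0],[-0.28,0,0.025,0,0,0],[-0.28,0,0.025,0,0,0],[-0.28,0,0.025,0,0,0]]]}}

```text
clock: 12.8
tool_pos: [0.4906, -0.0133, 0.0765]
orientation: [180.0, 0.0, -86.4]
force: [-3.4, 1.4, 9.7]
opening: 0.0236
gripper_force: 30.0
```

```bash
python3 -c "
from h import *
st()"
```

```text
12.8 [ 0.4906 -0.0133  0.0765] [180.    0.  -86.4] F [-3.4  1.4  9.7] M [ 0.46  1.6  -0.04] open 0.0236 grip 30.0
```

Call:
{"api": "step_arm", "payload": {"steps": [[[0,0,0,0,0,0],[0,0,0,0,0,0],[0,0,0,0,0,0],[0,0,0,0,0,0],[0,0,0,0,0,0],[0,0,0,0,0,0]]], "jaw": 0}}

```text
clock: 13.4
tool_pos: [0.4909, -0.0137, 0.0759]
orientation: [180.0, -0.0, -86.4]
force: [0.1, 0.4, -1.1]
opening: 0.066
gripper_force: 0.0
```

Call:
{"api": "step_arm", "payload": {"steps": [[[0,0,-0.2,0,0,0],[0,0,-0.5,0,0,0],[0,0,-0.7,0,0,0],[0,0,-0.7,0,0,0],[0,0,-0.7,0,0,0]]]}}

```text
clock: 13.9
tool_pos: [0.491, -0.0135, 0.1462]
orientation: [-179.9, 0.0, -86.4]
force: [0.2, -1.0, -0.1]
opening: 0.0873
gripper_force: 0.0
```

```bash
python3 -c "
from h import *
st();p,_=snapshot('scene');q,_=snapshot('top');np.save('scene9.npy',p)
u=proj('scene',(.487,0,.07));x,y=map(int,u);v=proj('top',(.487,0,.065));a,b=map(int,v)
print(red(p,(x-30,y-30,x+30,y+30)))
cv2.imwrite('pics/c9.png',np.hstack([cv2.resize(i,None,fx=5,fy=5,interpolation=2) for i in(p[y-35:y+35,x-40:x+40],q[b-35:b+35,a-40:a+40])])[:,:,::-1])
for la in (.36,.15,0): 
  th=np.radians(46)+la; r=.094-.04*np.cos(th); print(la,proj('scene',(*(C+r*np.array([.061,-.998])),.056+.04*np.sin(th))))
"
```

```text
13.9 [ 0.491  -0.0135  0.1462] [-179.9    0.   -86.4] F [ 0.2 -1.  -0.1] M [-0.04  0.14 -0.04] open 0.0873 grip 0.0
(array([307.4893617, 196.5106383]), array([28, 21,  8,  8, 47], dtype=int32))
0.36 [309.64257999 194.40797998]
0.15 [307.7774737 196.6055046]
0 [306.61060146 198.30212809]
```

View pics/c9.png

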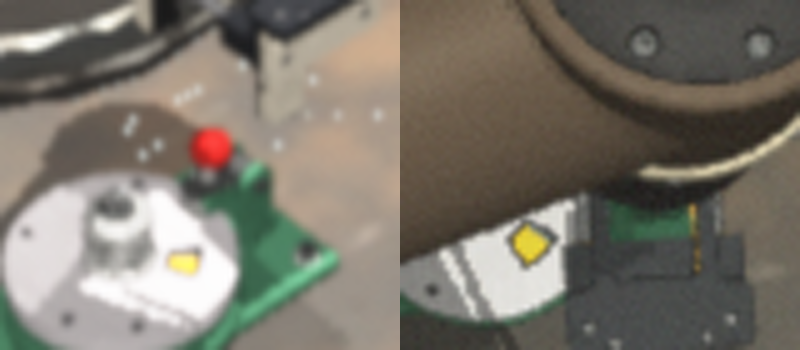

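The ball is at (307.5,196.5) in the scene image, which matches latch 0.15: the tooth stands on the wheel. Yellow fills the window. I return to the nut with the fingers across the latch line.

```bash
cat >> h.py <<'E'
def ball():
    p,_=snapshot("scene"); u,s=red(p,(285,175,330,215)); K=[]
    for la in np.linspace(-.1,.5,61):
        th=np.arctan2(29,28)+la; K.append((np.hypot(*(proj("scene",(*(C+(.094-.0403*np.cos(th))*np.array([.061,-.998])),.056+.0403*np.sin(th)))-u)),la))
    print("ball",u.round(2),s[4],"latch~",round(min(K)[1],2),"err px",round(min(K)[0],2))
E
python3 -c "
from h import *
plan([(.484,.065,.146,-86.4),(.484,.065,.057,-86.4)]);ball()"
```

```text
[-0.79   0.014 -0.007] wz -0.0
[0.   0.   0.89] wz -0.0
ball [307.5  196.59] 46 latch~ 0.14 err px 0.18
```

Call:
{"api": "step_arm", "payload": {"steps": [[[-0.4,0.01,0,0,0,0],[-0.79,0.01,0,0,0,0],[-0.79,0.01,0,0,0,0],[-0.79,0.01,0,0,0,0]]]}}

```text
clock: 14.45
tool_pos: [0.4845, 0.0657, 0.1453]
orientation: [179.9, -0.0, -86.3]
force: [0.1, -0.2, -0.1]
opening: 0.0878
gripper_force: 0.0
```

Call:
{"api": "step_arm", "payload": {"steps": [[[0,0,0.4,0,0,0],[0,0,0.7,0,0,0],[0,0,0.89,0,0,0],[0,0,0.89,0,0,0]]]}}

```text
clock: 14.85
tool_pos: [0.4829, 0.0632, 0.0543]
orientation: [179.7, -0.1, -86.5]
force: [-0.8, 0.4, -0.0]
opening: 0.0876
gripper_force: 0.0
```

Call:
{"api": "step_arm", "payload": {"steps": [[[0,0,0,0,0,0],[0,0,0,0,0,0],[0,0,0,0,0,0],[0,0,0,0,0,0],[0,0,0,0,0,0],[0,0,0,0,0,0],[0,0,0,0,0,0],[0,0,0,0,0,0]]], "jaw": 255}}

```text
clock: 15.65
tool_pos: [0.4855, 0.0653, 0.0573]
orientation: [-180.0, 0.0, -86.4]
force: [2.3, -1.0, 0.8]
opening: 0.0395
gripper_force: 30.0
```

```bash
python3 -c "
from h import *
st();ball()"
```

```text
15.65 [0.4855 0.0653 0.0573] [-180.     0.   -86.4] F [ 2.3 -1.   0.8] M [-0.23 -0.46 -0.05] open 0.0395 grip 30.0
ball [306. 194.] 1 latch~ 0.22 err px 2.95
```

Call:
{"api": "step_arm", "payload": {"steps": [[[0,0,0,0,0,-0.05],[0,0,0,0,0,-0.1],[0,0,0,0,0,-0.15]]]}}

```text
clock: 16.0
tool_pos: [0.4855, 0.0653, 0.0573]
orientation: [-180.0, 0.0, -82.0]
force: [2.8, -0.7, 1.1]
opening: 0.0395
gripper_force: 30.0
```

```bash
python3 -c "
from h import *
st();yel()
try: ball()
except Exception: print('hidden')
q,_=snapshot('top')
try: print('top',red(q,(315,180,350,212)))
except Exception: print('hidden')"
```

```text
16.0 [0.4855 0.0653 0.0573] [-180.    0.  -82.] F [ 2.8 -0.7  1.1] M [-0.34 -0.87 -0.41] open 0.0395 grip 30.0
win px [302.6 218.9] yellow px 1 centroid [304. 220.] medV [177. 166. 150.]
hidden
top (array([332.07575758, 196.13636364]), array([13, 12,  9,  9, 66], dtype=int32))
```

```bash
cat >> h.py <<'E'
def btop():
    p,_=snapshot("top"); u,s=red(p,(310,175,355,215)); print("top ball",u.round(2),s[4])
E
python3 -c "
from h import *
for la in(.2,.15,.1,.05,0):
    th=np.arctan2(29,28)+la; print(la,proj('top',(*(C+(.094-.0403*np.cos(th))*np.array([.061,-.998])),.056+.0403*np.sin(th))).round(2))
btop()"
```

```text
0.2 [332.67 195.95]
0.15 [332.   196.05]
0.1 [331.35 196.15]
0.05 [330.73 196.25]
0 [330.14 196.36]
top ball [332.03 196.09] 67
```

Call:
{"api": "step_arm", "payload": {"steps": [[[0,0,0,0,0,-0.05],[0,0,0,0,0,-0.1],[0,0,0,0,0,-0.1]]]}}

```text
clock: 16.5
tool_pos: [0.4854, 0.0653, 0.0573]
orientation: [-180.0, 0.0, -79.1]
force: [3.7, -1.2, 2.7]
opening: 0.0391
gripper_force: 30.0
```

```bash
python3 -c "
from h import *
st();btop()"
```

```text
16.5 [0.4854 0.0653 0.0573] [-180.     0.   -79.1] F [ 3.7 -1.2  2.7] M [-0.38 -1.43 -0.08] open 0.0391 grip 30.0
top ball [332.06 196.15] 66
```

Call:
{"api": "step_arm", "payload": {"steps": [[[0,0,0,0,0,-0.05],[0,0,0,0,0,-0.09],[0,0,0,0,0,-0.09]]]}}

```text
clock: 16.85
tool_pos: [0.4854, 0.0653, 0.0572]
orientation: [-180.0, 0.0, -76.5]
force: [4.7, -0.9, 4.0]
opening: 0.0392
gripper_force: 30.0
```

```bash
python3 -c "
from h import *
st();btop()"
```

```text
16.85 [0.4854 0.0653 0.0572] [-180.     0.   -76.5] F [ 4.7 -0.9  4. ] M [-0.45 -1.53 -0.19] open 0.0392 grip 30.0
top ball [331.84 196.09] 68
```

Call:
{"api": "step_arm", "payload": {"steps": [[[0,0,0,0,0,-0.03],[0,0,0,0,0,-0.06],[0,0,0,0,0,-0.06],[0,0,0,0,0,-0.06]]]}}

```text
clock: 17.3
tool_pos: [0.4854, 0.0653, 0.0573]
orientation: [-180.0, 0.0, -74.8]
force: [5.6, -1.0, 3.8]
opening: 0.0396
gripper_force: 30.0
```

```bash
python3 -c "
from h import *
st();btop()"
```

```text
17.3 [0.4854 0.0653 0.0573] [-180.     0.   -74.8] F [ 5.6 -1.   3.8] M [-0.46 -1.57 -0.16] open 0.0396 grip 30.0
top ball [330.06 196.45] 66
```

The ball moved to (330.06,196.45), which matches latch 0: the tooth is home. I back off slightly to relieve any load, then let go and rise.

Call:
{"api": "step_arm", "payload": {"steps": [[[0,0,0,0,0,0.02],[0,0,0,0,0,0.02]]]}}

```text
clock: 17.55
tool_pos: [0.4854, 0.0653, 0.0573]
orientation: [-180.0, -0.0, -75.4]
force: [5.1, -0.2, 3.1]
opening: 0.0395
gripper_force: 30.0
```

Call:
{"api": "step_arm", "payload": {"steps": [[[0,0,0,0,0,0],[0,0,0,0,0,0],[0,0,0,0,0,0],[0,0,0,0,0,0],[0,0,0,0,0,0],[0,0,0,0,0,0]]], "jaw": 0}}

```text
clock: 18.15
tool_pos: [0.4848, 0.0651, 0.057]
orientation: [180.0, -0.0, -75.5]
force: [-0.4, -0.0, -0.1]
opening: 0.0822
gripper_force: 0.0
```

Call:
{"api": "step_arm", "payload": {"steps": [[[0,0,-0.3,0,0,0],[0,0,-0.7,0,0,0],[0,0,-1,0,0,0],[0,0,-1,0,0,0],[0,0,-1,0,0,0]]]}}

```text
clock: 18.65
tool_pos: [0.4852, 0.0654, 0.1576]
orientation: [-179.9, 0.0, -75.5]
force: [-1.3, 0.1, -1.2]
opening: 0.0877
gripper_force: 0.0
```

```bash
python3 -c "
from h import *
st();yel()
for f in(ball,btop):
    try: f()
    except Exception as e: print('hidden')
p,_=snapshot('scene'); y=cv2.cvtColor(p[212:227,293:313],cv2.COLOR_RGB2HSV)
for r in p[213:226,296:310].astype(int): print(' '.join('Y' if c[0]-c[2]>60 else ('#' if c.sum()<330 else '.') for c in r))
"
```

```text
18.65 [0.4852 0.0654 0.1576] [-179.9    0.   -75.5] F [-1.3  0.1 -1.2] M [-0.01  0.15 -0.04] open 0.0877 grip 0.0
win px [302.6 218.9] yellow px 25 centroid [302.7 218.8] medV [207. 177.  96.]
ball [307.59 199.71] 17 latch~ -0.05 err px 1.62
top ball [329.98 196.52] 63
. . . . . . . . . . . . . .
. . . . . . . . . . . . . .
. . . . . . . . . . . . . .
. . . . . . . . . . . . . .
. . . . . Y Y Y Y Y . . . .
. . . . Y Y Y Y Y Y . . . .
. . . . Y Y Y Y Y Y . . . .
. . . . Y Y Y Y Y Y . . . .
. . . . . . Y Y Y . . . . .
. . . . . . . . . . . . . .
. . . . . . . . . . . . . .
. . . . . . . . . . . . . .
. . . . . . . . . . . . . .
```

The window is all yellow, the latch is at 0 with the tooth home, and the gripper is open and clear above. I hand the job in.

```bash
python3 -c "
from plant import *
print(close_job())"
```

```text
the job is handed in; nothing more can be done
None
```

The job is handed in at about 19 s of the 61 s allowed, with no verdict returned: the window shows all yellow, the latch reads about 0 (tooth home), I eased the nut back about half a degree, and the gripper is open and clear. One mistyped latch move tugged the held ball sideways (readings up to about 27 N, normal again within 0.2 s); I did not re-check the bystander items.

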